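# Layer the bakeware, then draw out and hold the telescoping rack

## Task

Lay the cork sheet on the rim of the square glass dish, centred and squared up with it, then set the covered pie plate centred on the cork, dropping neither. After that squeeze the release button in the handle of the telescoping rack, pull the rack all the way out to its second stop (the end of its travel) with the stack staying in place, and finish while holding it there: it springs back if let go. Leave the spoon, egg cup and timer where they are.

Things in the scene. Friction and masses are not known exactly. Their poses are not given: they have to be found in the camera images.
- rack: Fixed base of a chrome telescoping pull-out rack on the counter: two parallel tubes 200 mm long, 172 mm apart centre to centre, 30 mm high. Origin on the counter under the middle of the closed tray; its -x axis is the pull-out direction (roughly towards the robot), y to the left seen along +x, z up. It never moves in an episode.
- tray (a joint): Pull-out of the tray along the rack's -x, m: 0 closed (start), 0.095 second stop, the hard end. Kept squeezed, the button lets it run freely 0 to 0.095. With the button out, lugs stop it: going out at 0.0015 (locked shut) and at 0.047 (first stop), coming in at 0.056 and 0.012. A spring pulls it in, 2 N at 0 to 6 N at 0.095; nothing catches at 0.095, so it must be held.
- deck (a point): Centre of the tray's slotted chrome deck (170 x 150 mm), on its top face, 32 mm above the counter; moves with the tray.
- handle (a point): Grip point on the tray's upright black handle post, 90 mm above the counter, 135 mm from the deck centre on the rack's -x side; moves with the tray. Post: 26 mm along rack x, 20 mm along rack y, top at 115 mm. Take it from above, fingers closing along rack y, one pad on the plain +y side, one on the button. The point is mid-way across the pressed width of 24 mm.
- button (a joint): Travel of the steel release button into the post along rack +y, m: 0 out, 0.007 fully in. It is on the post's -y side, 20 mm wide, 62 to 112 mm above the counter; width over post and button 31 mm out, 24 mm in. Sprung, 4 N to 8 N fully in (a grip of 40 N or more holds it in). The lock frees at about 0.005.
- dish: Loose square glass baking dish, 140 x 140 mm, 45 mm high, open top, walls 7 mm, 0.6 kg, standing on the deck of the rack. Origin at the centre of its underside, x and y along its sides, z up (rim at z = 45 mm).
- sheet: Loose stiff cork sheet, 6 mm thick, lying flat on the counter, 0.09 kg. Its square is 150 x 150 mm; origin at the centre of that square's underside, z up. On the +x side it runs on to x = 94 mm and has there an upright wooden lifting tab: centred at x = 89 mm, 10 mm thick along x, 40 mm long along y, its top 41 mm above the underside.
- plate: Loose aluminium pie plate with fitted flat cover, 0.17 to 0.33 kg, standing on the counter. Foot 92 mm across, rim 136 mm across at 27 to 31 mm height, cover top at 37 mm, and in its middle an upright black cylindrical knob 26 mm across from 43 to 71 mm height. Origin at the centre of its underside, z up.
- spoon: Black silicone spoon, 240 mm long, lying on the counter between the robot and the rack, to be left alone. Origin at its middle on the underside.
- eggcup: White ceramic egg cup, 50 mm across, 60 mm high, standing on the counter beside the rack, to be left alone. Origin at the centre of its underside.
- timer: Round steel kitchen timer, 68 mm across, 43 mm high, standing on the counter beside the rack, to be left alone. Origin at the centre of its underside.
Things that resemble listed ones, but are neither listed nor needed, are in the scene too. Of the things like the sheet, leave any that is green; of the rest the larger one is meant. Several things have the shape of the plate; the one meant has the colours described above.

How it is judged:
By the outcome, as a careful person would: the job done as asked, in the order asked, and still so for the second after the job is handed in, while the arm keeps its last pose, push and grip.
It also fails if it takes over 72 s, if anything falls off the work surface, if the arm or the gripper's body presses on something with over 40 N, if the wrist force passes 120 N, or if a joint passes its speed limit or range.

## Robot

A 7-joint arm with a two-finger parallel gripper is mounted at the origin on the work surface. World frame = base frame: x ahead of the robot, y to its left, z up, the work surface at z = 0. Lengths are in m, angles in rad, forces in N, time in s.
With the tool pointing down it reaches from about 0.4 to 0.875 m from the base axis. Payload 19.3 kg.
Tool frame: the origin (TCP) lies at the very end of the fingers, on their centre line; the grasp point (between the pads) lies 19 mm behind it; z points along the fingers, y is the line along which they close (so a half turn about z gives the same grasp; the last joint's range is limited). The gripper opens to 85 mm and grips with 20 to 120 N. Pads are 22 mm wide; open, the fingers measure 114 mm over their backs; the gripper's body (76 mm by 85 mm) begins 54 mm behind the grasp point. The pads swing forward as they close: fully open they stand 13 mm farther back than shut.
Start: joints at [-1.242, 0.521, -0.036, 1.599, 0.021, 1.021, -0.113], TCP at [0.243, 0.576, 0.231] pointing down, gripper open.
Joint ranges: [-2.91, 2.91], [-0.3, 2.13], [-1.5, 1.42], [0.17, 2.43], [-1.26, 4.41], [0.16, 1.93], [-2.52, 2.52]. Speed limits (rad/s): [1.89, 1.89, 2.39, 2.39, 3.01, 3.01, 3.01].

## Interface

Orientations are given as [roll, pitch, yaw] about the fixed x, y, z axes, in that order (R = Rz(yaw) Ry(pitch) Rx(roll)).
In Python, from workcell import monitor, viewer, bot gives the robot as it stands.
- The arm moves only by the tool move_arm, never from a script. Its arguments are lists of equal length, an entry for each row: "gripper": the opening, from 0 (shut) to 1 (fully open); "linear": the shift along the tool's x, y, z in cm, a list of three; "twist": the turn about the tool's z in degrees. A call has 1 to 8 rows; each row shifts and turns the commanded pose from where the row before left it, along the tool's axes as they then stand; what a row does not reach is not made up. A row lasts 1/10 s, in which the tool goes at most 50 mm and 8.59 degrees, less where a joint would pass 70% of its speed; a pose out of reach is approached as far as the arm can. A call with a gripper value outside its range is refused whole. The fingers move at their own pace and stop on an object; "squeeze" is the grip in N (left out, the last holds). Time passes only in rows, so rows that do not move let the fingers close. It gives the time, the measured TCP pose, the force, the opening and the grip force at its end, in the units of the state.
- monitor.observe(): the state, without advancing time (a new reading comes with each control period).
- viewer.grab_frame(name): name is "scene" or "side" or "wrist"; returns a dict with "img" (384x512x3 uint8, red, green, blue), "K" (3x3 intrinsics, pixels), "k1" (the pictures are not rectified: a ray, as slopes to the right and down, at radius r is drawn at 1 + k1 r^2 times it, then the intrinsics apply), "eye" and "rotation" of the camera in the world. Camera axes: x right, y up, looking along -z (the intrinsics and any distortion apply to the point x, -y, -z); pixel columns grow to the right and rows downward; lengths in m; the calibration is good to about 2 mm. A picture is of the moment at which its call begins. There is no depth.
- bot.job_done(): hands the job in; it is judged then, once.
The state is a dict: "clock": time; "qpos": joint angles; "qd": joint speeds; "joint_efforts": joint torques, N m; "position": TCP position; "tool_rot": TCP orientation; "force": force on the tool from outside, world axes, zero at the start; "moment": the same for the moment, N m; "grip_width": finger opening in m; "finger_force": force on a finger pad.
Only numpy, scipy, OpenCV 4.12 (cv2) and the standard library are available. Lean on these libraries where they do the work, as an engineer would, in place of code of your own. Each camera call takes 0.05 s, during which the arm holds its last target. There are 200 camera calls.

## Working session

There is one attempt and no reset: what is moved stays moved. The work goes in short steps, Python scripts to look and compute and a tool call to move; the robot and the scene stay as the last step left them, time stands still between calls to the robot, and variables do not carry over. Pictures are saved under pics/ and viewed, at most 10 in all, crops included, and the job is handed in when it is done.

Besides the shell and the picture viewer there is one more tool, called after "Call:" as name(argument=value, ...), one argument or row to a line, values as JSON. move_arm: Moves the arm, as the interface text tells. Its arguments: {"type":"object","properties":{"gripper":{"type":"array"},"linear":{"type":"array"},"twist":{"type":"array"},"squeeze":{"type":"number"}},"required":["gripper","linear","twist"]}

```bash
mkdir -p pics
cat > h.py <<'E'
import numpy as np, cv2, pickle
from workcell import monitor, viewer, bot
def grab(n,save):
    f=viewer.grab_frame(n); pickle.dump(f,open(f'pics/{save}.pkl','wb'))
    cv2.imwrite(f'pics/{save}.png',f['img'][:,:,::-1]); return f
def load(s): return pickle.load(open(f'pics/{s}.pkl','rb'))
def pix2w(f,uv,z):
    K=np.array(f['K']);d=np.array([(uv[0]-K[0,2])/K[0,0],(uv[1]-K[1,2])/K[1,1]])
    s=d.copy()
    for _ in range(30): s=d/(1+f['k1']*(s@s))
    r=np.array(f['rotation'])@np.array([s[0],-s[1],-1]); e=np.array(f['eye'])
    return e+r*(z-e[2])/r[2]
def w2pix(f,p):
    K=np.array(f['K']);c=np.array(f['rotation']).T@(np.array(p)-np.array(f['eye']))
    s=np.array([c[0],-c[1]])/-c[2]; s=s*(1+f['k1']*(s@s))
    return np.array([K[0,0]*s[0]+K[0,2],K[1,1]*s[1]+K[1,2]])
E
python3 - <<'E'
from h import *
a=grab('scene','scene0');b=grab('side','side0')
for f in(a,b):print(f['eye'],np.round(f['rotation'],3).tolist(),np.array(f['K']).tolist(),f['k1'])
cv2.imwrite('pics/s0.png',cv2.resize(a['img'][:,:,::-1],(800,600),interpolation=cv2.INTER_CUBIC))
cv2.imwrite('pics/d0.png',cv2.resize(b['img'][:,:,::-1],(800,600),interpolation=cv2.INTER_CUBIC))
print(monitor.observe())
E
```

```text
[1.36440277 0.38420078 1.07982717] [0.737, -0.014, 1.886] [[386.47176634840855, 0.0, 258.2067363174602], [0.0, 386.47176634840855, 195.79029299788385], [0.0, 0.0, 1.0]] -0.10321191029366561
[ 0.34791229 -0.89460113  1.01668323] [0.839, -0.016, -0.132] [[444.8233871914661, 0.0, 253.00618979329906], [0.0, 444.8233871914661, 188.93716859619062], [0.0, 0.0, 1.0]] -0.1466877913936279
{'clock': 0.1, 'qpos': array([-1.2421629 ,  0.52194622, -0.03630966,  1.59996716,  0.02123856,
        1.02110177, -0.11280614]), 'qd': array([ 6.40250000e-04, -8.98276465e-04,  1.92591394e-03, -1.61000149e-03,
       -2.94425331e-05,  1.54449158e-04, -6.33326199e-04]), 'joint_efforts': array([ 4.46558202e-03, -9.28470612e+01,  1.98390998e+00, -3.70514989e+01,
        1.81427045e-02,  5.40421810e-03,  5.76151342e-05]), 'position': array([0.24264549, 0.57563791, 0.23078281]), 'tool_rot': array([-3.14056204e+00,  1.14784492e-04,  2.74274722e+00]), 'force': array([-0.15461049,  0.09445005,  0.23852743]), 'moment': array([ 0.04292568, -0.03113771,  0.03848826]), 'finger_force': 0.0, 'grip_width': 0.08580218234330046}
```

View pics/s0.png

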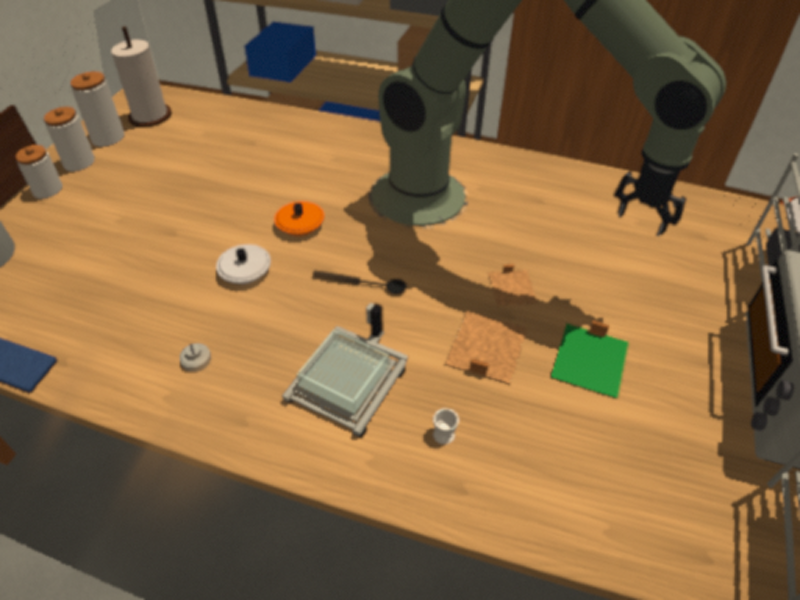

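View pics/d0.png

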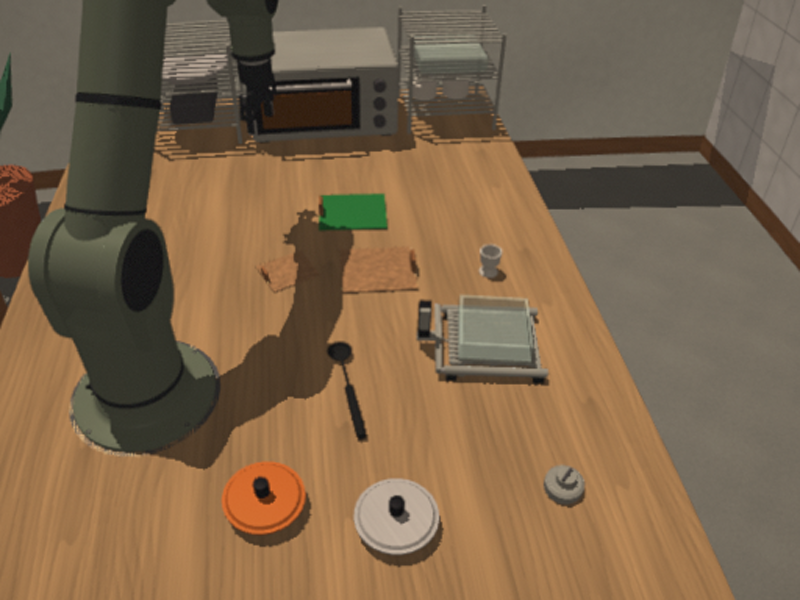

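Scene picture (800×600 view). Sheets: small cork (510,280), large cork (485,345), green (590,360). I take the large cork. Plates: orange (300,218), silver (243,265). I take the silver one. Checking both in close crops.

```bash
sed -i "s/^import numpy.*/&\nfrom scipy.spatial.transform import Rotation as Ro/; s/np.array(f\['rotation'\])/Ro.from_euler('xyz',f['rotation']).as_matrix()/" h.py
python3 - <<'E'
from h import *
a=load('scene0')['img'][140:310,130:390,::-1];b=load('side0')['img'][150:360,200:390,::-1]
cv2.imwrite('pics/sc.png',cv2.resize(a,None,fx=3,fy=3,interpolation=cv2.INTER_CUBIC))
cv2.imwrite('pics/dc.png',cv2.resize(b,None,fx=2.8,fy=2.8,interpolation=cv2.INTER_CUBIC))
E
```

```text
(no output)
```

View pics/sc.png

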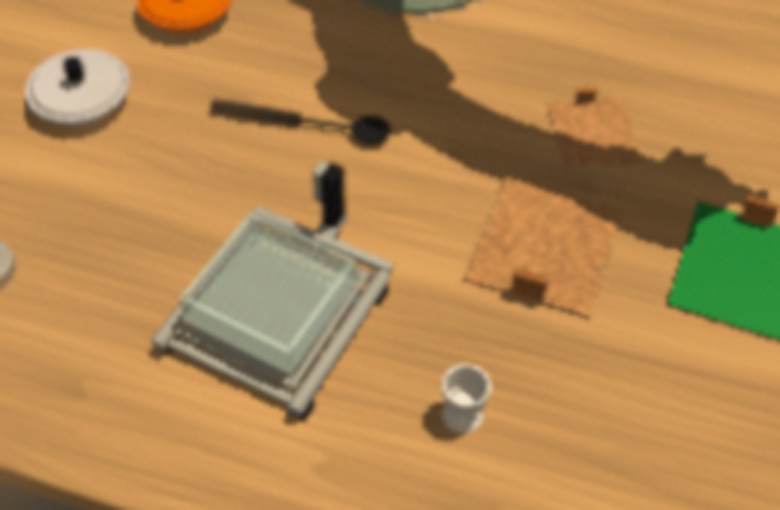

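View pics/dc.png

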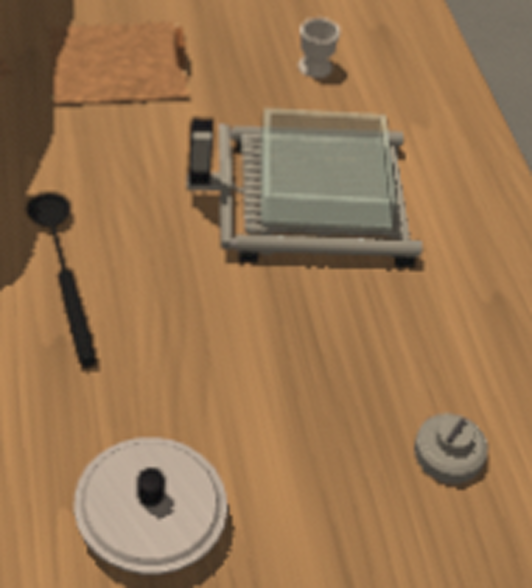

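```bash
cat >> h.py <<'E'
S=lambda u,v:(130+(u+.5)/3-.5,140+(v+.5)/3-.5)
D=lambda u,v:(200+(u+.5)/2.8-.5,150+(v+.5)/2.8-.5)
E
python3 - <<'E'
from h import *
s=load('scene0');d=load('side0')
def P(t,f,c,L,z):
    for p in L: print(t,p,np.round(pix2w(f,c(*p),z)[:2],4))
P('sheet s',s,S,[(508,180),(615,224),(588,317),(466,280)],.006)
P('tabtop s',s,S,[(514,268),(548,276),(531,274)],.041)
P('sheet d',d,D,[(73,22),(180,24),(189,98),(56,103)],.006)
P('tabtop d',d,D,[(178,27),(186,66)],.041)
P('dish s',s,S,[(260,222),(365,268),(290,350),(185,300)],.077)
P('dish d',d,D,[(265,110),(385,117),(392,202),(262,196)],.077)
P('tubeends d',d,D,[(222,243),(420,247),(402,137)],.025)
P('tubeends s',s,S,[(160,344),(299,405),(388,268),(260,212)],.025)
P('handletop d',d,D,[(191,120),(213,119),(202,119)],.115)
P('handletop s',s,S,[(322,166),(337,167),(330,167)],.115)
P('knob d',d,D,[(151,474)],.071)
P('knob s',s,S,[(73,62)],.071)
P('platerim d',d,D,[(75,500),(228,508)],.029)
P('platerim s',s,S,[(26,90),(130,78)],.029)
E
```

```text
sheet s (508, 180) [0.4025 0.247 ]
sheet s (615, 224) [0.4299 0.3873]
sheet s (588, 317) [0.5747 0.3834]
sheet s (466, 280) [0.5684 0.2385]
tabtop s (514, 268) [0.5608 0.2902]
tabtop s (548, 276) [0.5596 0.3292]
tabtop s (531, 274) [0.563  0.3104]
sheet d (73, 22) [0.4351 0.401 ]
sheet d (180, 24) [0.5747 0.3811]
sheet d (189, 98) [0.5636 0.2341]
sheet d (56, 103) [0.4008 0.2433]
tabtop d (178, 27) [0.5634 0.3311]
tabtop d (186, 66) [0.5616 0.2538]
dish s (260, 222) [0.6171 0.0077]
dish s (365, 268) [0.6404 0.1399]
dish s (290, 350) [0.765 0.101]
dish s (185, 300) [ 0.7423 -0.0271]
dish d (265, 110) [0.6309 0.1248]
dish d (385, 117) [0.7645 0.0976]
dish d (392, 202) [ 0.7358 -0.0332]
dish d (262, 196) [ 0.6007 -0.008 ]
tubeends d (222, 243) [ 0.5584 -0.0226]
tubeends d (420, 247) [ 0.7693 -0.0545]
tubeends d (402, 137) [0.7982 0.1161]
tubeends s (160, 344) [ 0.7724 -0.0498]
tubeends s (299, 405) [0.7944 0.1196]
tubeends s (388, 268) [0.5945 0.152 ]
tubeends s (260, 212) [ 0.5641 -0.0176]
handletop d (191, 120) [0.5369 0.0768]
handletop d (213, 119) [0.5607 0.0757]
handletop d (202, 119) [0.5489 0.077 ]
handletop s (322, 166) [0.5472 0.0571]
handletop s (337, 167) [0.5432 0.0736]
handletop s (330, 167) [0.5457 0.0661]
knob d (151, 474) [ 0.4411 -0.3211]
knob s (73, 62) [ 0.4433 -0.3238]
platerim d (75, 500) [ 0.3746 -0.3141]
platerim d (228, 508) [ 0.5084 -0.3387]
platerim s (26, 90) [ 0.473  -0.3862]
platerim s (130, 78) [ 0.4086 -0.2662]
```

```bash
cat >> h.py <<'E'
def plan(p,yaw=None):
    o=monitor.observe(); R=Ro.from_euler('xyz',o['tool_rot'])
    t=0 if yaw is None else (np.degrees(o['tool_rot'][2])-yaw+180)%360-180
    print('shift cm',np.round(R.inv().apply(np.array(p)-o['position'])*100,2),'twist',round(t,1),
      'q7',round(o['qpos'][6],2),'pos',np.round(o['position'],4),'yaw',round(np.degrees(o['tool_rot'][2]),2),'t',o['clock'],'F',np.round(o['force'],1))
E
python3 -c "
from h import *
plan([.553,.305,.231],87)"
```

```text
shift cm [-39.11 -12.89  -0.  ] twist 70.1 q7 -0.11 pos [0.2426 0.5756 0.2308] yaw 157.15 t 0.1 F [-0.2  0.1  0.2]
```

Call:
move_arm(
  gripper=[1, 1, 1, 1, 1, 1, 1, 1],
  linear=[
    [-4, -1.3, 0],
    [-4, -1.3, 0],
    [-4, -1.3, 0],
    [-4, -1.3, 0],
    [-4, -1.3, 0],
    [-4, -1.3, 0],
    [-4, -1.3, 0],
    [-4, -1.3, 0],
  ],
  twist=[0, 0, 0, 0, 0, 0, 0, 0],
)

```text
clock: 0.9
position: [0.4982, 0.3545, 0.2311]
tool_rot: [-3.141, -0.0, 2.743]
force: [1.0, 1.4, 0.5]
grip_width: 0.0853
finger_force: 0.0
```

Call:
move_arm(
  gripper=[1, 1, 1, 1, 1, 1, 1, 1],
  linear=[
    [-4, -1.3, 0],
    [-3, -1.2, 0],
    [0, 0, 0],
    [0, 0, 0],
    [0, 0, 0],
    [0, 0, 0],
    [0, 0, 0],
    [0, 0, 0],
  ],
  twist=[8, 8, 8, 8, 8, 8, 8, 8],
)

```text
clock: 1.7
position: [0.5485, 0.3025, 0.231]
tool_rot: [-3.141, 0.0, 1.62]
force: [-0.9, -0.4, -0.7]
grip_width: 0.0852
finger_force: 0.0
```

Call:
move_arm(
  gripper=[1, 1, 1],
  linear=[
    [0, 0, 0],
    [0, 0, 0],
    [0, 0, 0],
  ],
  twist=[6, 0, 0],
)

```text
clock: 2.0
position: [0.5484, 0.3027, 0.2311]
tool_rot: [-3.141, 0.0, 1.525]
force: [-0.4, -0.5, -0.3]
grip_width: 0.0853
finger_force: 0.0
```

```bash
python3 -c "
from h import *
plan([.553,.305,.231],87)
f=grab('wrist','w1');print(f['eye'],f['rotation'],f['K'][0],f['k1'])
cv2.imwrite('pics/w1b.png',cv2.resize(f['img'][:,:,::-1],(800,600),interpolation=cv2.INTER_CUBIC))
for p in [(.563,.31,.041),(.688,.047,.077)]: print(w2pix(f,p))
"
```

```text
shift cm [0.25 0.45 0.01] twist 0.4 q7 -0.47 pos [0.5484 0.3027 0.2311] yaw 87.36 t 2.0 F [-0.4 -0.5 -0.3]
[0.55174236 0.38130301 0.37342354] [-0.31070286  0.00088686 -0.04562648] [296.2734498    0.         255.32860464] -0.06676189551214723
[268.28037398 159.28343171]
[368.96830271 355.29333404]
```

View pics/w1b.png

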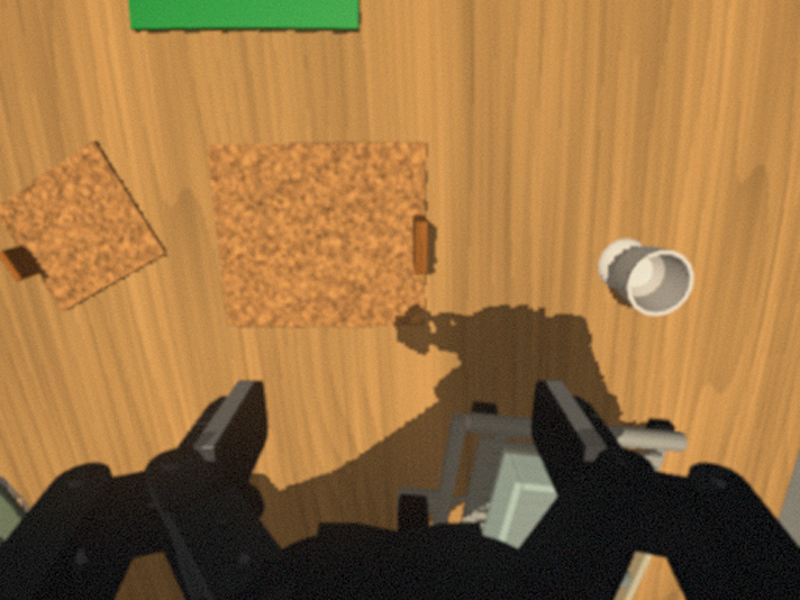

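Wrist view: the large cork sheet has corners (210,147), (427,142), (427,325) and (229,327), and its tab top is at about (421,245).

```bash
cat >> h.py <<'E'
W=lambda u,v:((u+.5)*.64-.5,(v+.5)*.64-.5)
E
python3 - <<'E'
from h import *
f=load('w1')
q=np.array([pix2w(f,W(*p),.006)[:2] for p in[(210,147),(427,142),(427,325),(229,327)]]);print(q.round(4).tolist())
for i in range(4):
    e=q[(i+1)%4]-q[i];print(np.linalg.norm(e).round(4),np.degrees(np.arctan2(e[1],e[0])).round(2))
print([pix2w(f,W(*p),.041)[:2].round(4).tolist() for p in[(415,216),(428,216),(430,273),(416,273)]])
c=np.mean([pix2w(f,W(*p),.041) for p in[(415,216),(428,216),(430,273),(416,273)]],0);print(c)
plan([c[0],c[1],.08],86.8)
E
```

```text
[[0.4062, 0.3903], [0.5727, 0.3851], [0.5685, 0.2366], [0.3984, 0.2422]]
0.1666 -1.79
0.1486 -91.62
0.1701 178.11
0.1483 87.0
[[0.5606, 0.3343], [0.5699, 0.3339], [0.5702, 0.2916], [0.5598, 0.2921]]
[0.56514198 0.31299341 0.041     ]
shift cm [ 1.11  1.62 15.11] twist 0.5 q7 -0.47 pos [0.5485 0.3027 0.2311] yaw 87.34 t 2.05 F [-0.2 -0.6  0.2]
```

Call:
move_arm(
  gripper=[1, 1, 1, 1, 0.6, 0.6, 0.6, 0.6],
  linear=[
    [0.9, 1.6, 0],
    [0, 0, 4],
    [0, 0, 4],
    [0, 0, 4],
    [0, 0, 4],
    [0, 0, 3],
    [0, 0, 2],
    [0, 0, 0.8],
  ],
  twist=[-0.4, 0, 0, 0, 0, 0, 0, 0],
  squeeze=60,
)

```text
clock: 2.85
position: [0.5641, 0.3102, 0.0112]
tool_rot: [-3.139, 0.001, 1.53]
force: [-0.4, -0.1, 0.2]
grip_width: 0.0511
finger_force: 0.0
```

Call:
move_arm(
  gripper=[0, 0, 0, 0, 0, 0, 0, 0],
  linear=[
    [0, 0, 0],
    [0, 0, 0],
    [0, 0, 0],
    [0, 0, 0],
    [0, 0, 0],
    [0, 0, 0],
    [0, 0, 0],
    [0, 0, 0],
  ],
  twist=[0, 0, 0, 0, 0, 0, 0, 0],
)

```text
clock: 3.65
position: [0.5658, 0.3112, 0.0148]
tool_rot: [3.14, -0.001, 1.528]
force: [-0.9, -1.5, 8.2]
grip_width: 0.0091
finger_force: 59.9
```

Call:
move_arm(
  gripper=[0, 0, 0, 0, 0, 0, 0, 0],
  linear=[
    [0, 0, -0.5],
    [0, 0, -1],
    [0, 0, -2],
    [0, 0, -3],
    [0, 0, -4],
    [0, 0, -4],
    [0, 0, -4],
    [0, 0, -4],
  ],
  twist=[0, 0, 0, 0, 0, 0, 0, 0],
  squeeze=80,
)

```text
clock: 4.45
position: [0.5648, 0.3106, 0.2411]
tool_rot: [3.141, -0.001, 1.528]
force: [0.9, 0.2, -1.0]
grip_width: 0.0085
finger_force: 78.0
```

```bash
python3 -c "
from h import *
plan([.71,-.07,.24],87.5)"
```

```text
shift cm [-37.4   16.14   0.1 ] twist 0.0 q7 -0.47 pos [0.5648 0.3106 0.2411] yaw 87.54 t 4.45 F [ 0.9  0.2 -1. ]
```

Call:
move_arm(
  gripper=[0, 0, 0, 0, 0, 0, 0, 0],
  linear=[
    [-1, 0.5, 0],
    [-2, 1, 0],
    [-3, 1.3, 0],
    [-3, 1.3, 0],
    [-3, 1.3, 0],
    [-3, 1.3, 0],
    [-3, 1.3, 0],
    [-3, 1.3, 0],
  ],
  twist=[0, 0, 0, 0, 0, 0, 0, 0],
)

```text
clock: 5.25
position: [0.6491, 0.0955, 0.2386]
tool_rot: [3.142, -0.0, 1.528]
force: [0.9, 0.1, -0.8]
grip_width: 0.0089
finger_force: 78.1
```

Call:
move_arm(
  gripper=[0, 0, 0, 0, 0, 0, 0, 0],
  linear=[
    [-3, 1.3, 0],
    [-3, 1.3, 0],
    [-3, 1.3, 0],
    [-3, 1.3, 0],
    [-2, 1, 0],
    [-1, 0.5, 0],
    [0, 0, 0],
    [0, 0, 0],
  ],
  twist=[0, 0, 0, 0, 0, 0, 0, 0],
)

```text
clock: 6.05
position: [0.7092, -0.0544, 0.2382]
tool_rot: [-3.141, -0.001, 1.529]
force: [0.2, 0.9, -1.3]
grip_width: 0.0086
finger_force: 78.1
```

```bash
python3 -c "
from h import *
plan([.71,-.07,.24],87.5)
f=grab('wrist','w2')
cv2.imwrite('pics/w2b.png',cv2.resize(f['img'][:,:,::-1],(800,600),interpolation=cv2.INTER_CUBIC))"
```

```text
shift cm [-1.56  0.14 -0.18] twist 0.1 q7 0.13 pos [ 0.7092 -0.0544  0.2382] yaw 87.6 t 6.05 F [ 0.2  0.9 -1.3]
```

View pics/w2b.png

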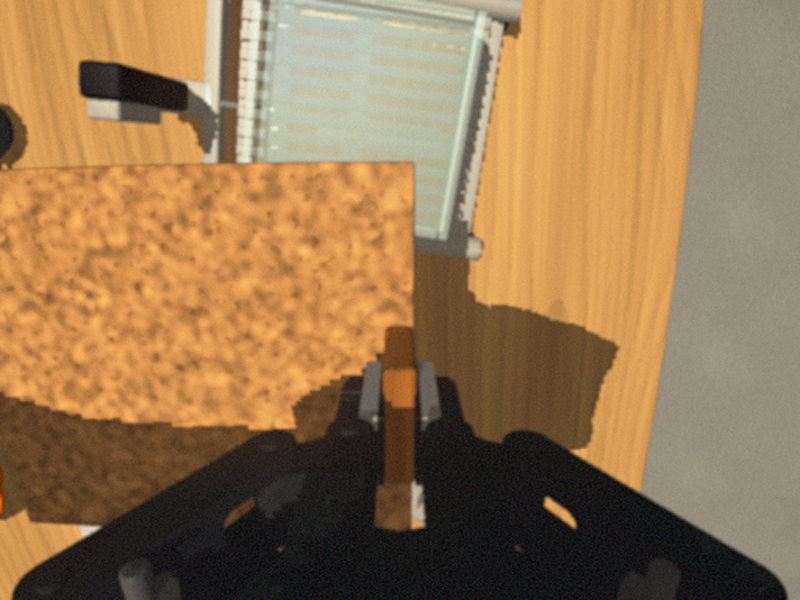

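Wrist view: the sheet is gripped squarely by its tab, with its +y corner at (413,163), and hides part of the dish. I'm shifting to see the whole dish.

Call:
move_arm(
  gripper=[0, 0, 0, 0, 0, 0, 0],
  linear=[
    [0.3, -1, 0],
    [1, -2.5, 0],
    [1, -2.5, 0],
    [1, -2.5, 0],
    [0.7, -2, 0],
    [0, -0.5, 0],
    [0, 0, 0],
  ],
  twist=[0, 0, 0, 0, 0, 0, 0],
)

```text
clock: 6.8
position: [0.6011, -0.0099, 0.2389]
tool_rot: [3.141, -0.001, 1.53]
force: [0.4, -1.0, -0.9]
grip_width: 0.0089
finger_force: 78.3
```

```bash
python3 -c "
from h import *
plan([.6,-.01,.24],87.5)
f=grab('wrist','w3')
cv2.imwrite('pics/w3b.png',cv2.resize(f['img'][:,:,::-1],(800,600),interpolation=cv2.INTER_CUBIC))"
```

```text
shift cm [-0.02 -0.11 -0.11] twist 0.1 q7 0.06 pos [ 0.6011 -0.0099  0.2389] yaw 87.64 t 6.8 F [ 0.4 -1.  -0.9]
```

View pics/w3b.png

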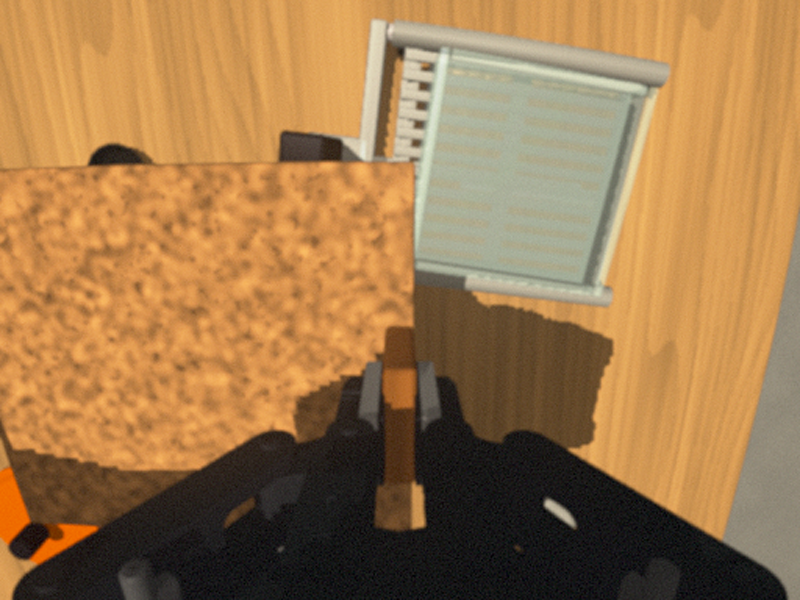

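Run:
```python
from h import *
f=load('w3')
for z in(.077,.032):print(z,[pix2w(f,W(*p),z)[:2].round(4).tolist() for p in[(443,47),(648,90),(602,292),(660,88)]])
print('tube',[pix2w(f,W(*p),z)[:2].round(4).tolist() for p,z in[((395,32),.026),((664,75),.026),((608,296),.026),((385,160),.026)]])
print('sheet',[pix2w(f,W(*p),.2295)[:2].round(4).tolist() for p in[(0,169),(200,166),(413,163),(413,300)]])
print('tab', [pix2w(f,W(*p),.265)[:2].round(4).tolist() for p in[(386,327),(415,327)]])
img=cv2.resize(f['img'][0:200,230:450,::-1],None,fx=3,fy=3,interpolation=cv2.INTER_CUBIC)
cv2.imwrite('pics/w3c.png',img)
```

```text
0.077 [[0.6324, 0.1269], [0.7602, 0.0998], [0.7413, -0.0314], [0.7679, 0.1009]]
0.032 [[0.6367, 0.1355], [0.7834, 0.1044], [0.7616, -0.0462], [0.7922, 0.1057]]
tube [[0.6041, 0.1476], [0.7976, 0.1152], [0.7697, -0.0518], [0.593, 0.0612]]
sheet [[0.4697, 0.0703], [0.5397, 0.0665], [0.608, 0.0641], [0.6065, 0.0185]]
tab [[0.5984, 0.0228], [0.6062, 0.0225]]
```

View pics/w3c.png

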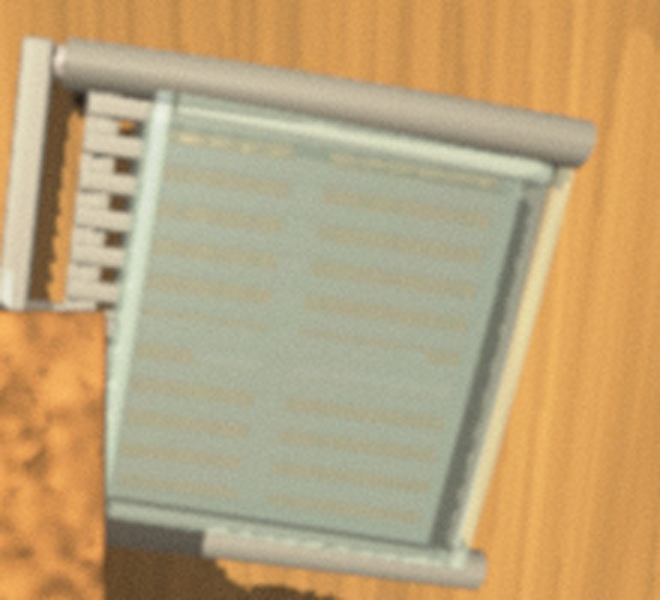

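Run:
```python
from h import *
from scipy.optimize import least_squares
f=load('w3')
C=lambda u,v:(230+(u+.5)/3-.5,(v+.5)/3-.5)
px=[(157,91),(570,172),(470,550)]
q=np.array([pix2w(f,C(*p),.077)[:2] for p in px]);print(q.round(4).tolist())
def mod(x):
    c,s=np.cos(x[2]),np.sin(x[2]);R=np.array([[c,-s],[s,c]])
    return np.array([[-.07,.07],[.07,.07],[.07,-.07]])@R.T+x[:2]
r=least_squares(lambda x:(mod(x)-q).ravel(),[.69,.05,-.15]);print('dish',r.x,np.degrees(r.x[2]),(r.fun*1e3).round(1))
# rack tube direction
for a,b in [((60,44),(596,122)),((58,78),(590,166))]:
    A=pix2w(f,C(*a),.026);B=pix2w(f,C(*b),.026);e=B-A;print('tube',np.degrees(np.arctan2(e[1],e[0])),np.linalg.norm(e),A,B)
# fixed-camera overlay check of the dish
for n,c in(('scene0',S),('side0',D)):
    g=load(n);print(n,[((np.array(w2pix(g,[*p,.077]))-np.array(c(0,0)))*(3 if n[1]=='c' else 2.8)).round(0).tolist() for p in np.vstack([mod(r.x),2*r.x[:2]-mod(r.x)[1]])])
```

```text
[[0.6312, 0.1268], [0.7654, 0.1001], [0.7423, -0.0273]]
dish [ 0.68590892  0.04763331 -0.17450783] -9.998562343356326 [-2.   1.9  1.6  4.3  0.4 -6.2]
tube -8.684394087776129 0.20228916761067928 [0.60113148 0.15373837 0.026     ] [0.80110141 0.12319441 0.026     ]
tube -9.870071100767898 0.20332218256967904 [0.59989539 0.14236604 0.026     ] [0.8002082  0.10751367 0.026     ]
scene0 [[359.0, 258.0], [292.0, 352.0], [179.0, 299.0], [250.0, 210.0]]
side0 [[263.0, 108.0], [386.0, 113.0], [398.0, 202.0], [266.0, 196.0]]
```

```bash
cat > fit.py <<'E'
from h import *
from scipy.ndimage import map_coordinates,gaussian_filter
from scipy.optimize import differential_evolution
t=np.linspace(-.92,.92,40)
def sq(h,z): return np.vstack([np.c_[t*h,0*t+h,0*t+z],np.c_[0*t+h,t*h,0*t+z],np.c_[t*h,0*t-h,0*t+z],np.c_[0*t-h,t*h,0*t+z]])
def proj(f,P):
    K=np.array(f['K']);c=(P-np.array(f['eye']))@Ro.from_euler('xyz',f['rotation']).as_matrix()
    s=np.c_[c[:,0],-c[:,1]]/-c[:,2:3];s=s*(1+f['k1']*(s**2).sum(1,keepdims=True))
    return s@np.diag([K[0,0],K[1,1]])+K[:2,2]
def score(x,imgs,M):
    c,s=np.cos(x[2]),np.sin(x[2]);P=M.copy();P[:,:2]=M[:,:2]@np.array([[c,s],[-s,c]])+x[:2]
    dx,n=P[:,:2]-x[:2],0;tot=0
    for f,gx,gy,mask in imgs:
        p=proj(f,P);e=np.gradient(p,axis=0);e/=np.linalg.norm(e,axis=1,keepdims=True)+1e-9
        a=[map_coordinates(g,[p[:,1],p[:,0]],order=1) for g in(gx,gy)]
        tot+=np.mean(np.minimum(abs(-e[:,1]*a[0]+e[:,0]*a[1]),12)*(~mask(p)))
    return -tot
def prep(f,mask=lambda p:np.zeros(len(p),bool)):
    g=gaussian_filter(f['img'].astype(float).mean(2),.8);gy,gx=np.gradient(g);return f,gx,gy,mask
def fit(imgs,M,x0,d=(.012,.012,.07)):
    r=differential_evolution(score,[(a-b,a+b) for a,b in zip(x0,d)],args=(imgs,M),seed=1,tol=1e-6,maxiter=80)
    return r.x,r.fun
E
python3 - <<'E'
from fit import *
w=prep(load('w3'),lambda p:(p[:,0]<267)&(p[:,1]>102));s=prep(load('scene0'));d=prep(load('side0'))
M=np.vstack([sq(.07,.077),sq(.063,.077)])
for n,I in(('w',[w]),('s',[s]),('d',[d]),('sd',[s,d]),('all',[w,s,d])):
    x,v=fit(I,M,[.686,.0476,-.174]);print(n,x.round(4),np.degrees(x[2]).round(2),round(v,2))
E
```

```text
w [ 0.6851  0.0458 -0.1886] -10.8 -8.99
s [ 0.6867  0.0466 -0.1892] -10.84 -7.85
d [ 0.6841  0.0403 -0.1981] -11.35 -7.76
sd [ 0.6858  0.0468 -0.1924] -11.02 -14.71
all [ 0.6853  0.0459 -0.1909] -10.94 -23.22
```

```bash
python3 -c "
from h import *
plan([.7729,.0295,.0918],79.1)"
```

```text
shift cm [ 4.69 16.94 14.71] twist 8.5 q7 0.06 pos [ 0.6016 -0.0103  0.2387] yaw 87.61 t 6.85 F [-0.1 -0.8 -1. ]
```

Call:
move_arm(
  gripper=[0, 0, 0, 0, 0, 0, 0, 0],
  linear=[
    [0.3, 1, 0],
    [0.6, 2, 0],
    [0.8, 3, 0],
    [0.8, 3, 1],
    [0.8, 3, 2],
    [0.8, 3, 2],
    [0.6, 1.9, 2],
    [0, 0, 2],
  ],
  twist=[0, 0, 0, 0, 0, 0, 2, 6.5],
)

```text
clock: 7.65
position: [0.7745, 0.0295, 0.1455]
tool_rot: [-3.141, -0.0, 1.379]
force: [-0.1, -0.3, -2.0]
grip_width: 0.0085
finger_force: 78.4
```

Call:
move_arm(
  gripper=[0, 0, 0, 0, 0],
  linear=[
    [0, 0, 2],
    [0, 0, 1],
    [0, 0, 0.5],
    [0, 0, 0],
    [0, 0, 0],
  ],
  twist=[0, 0, 0, 0, 0],
)

```text
clock: 8.15
position: [0.7728, 0.0286, 0.1143]
tool_rot: [3.14, -0.0, 1.38]
force: [0.1, 0.6, -0.3]
grip_width: 0.0086
finger_force: 78.4
```

Run:
```python
from h import *
plan([.7729,.0295,.0918],79.1)
```

```text
shift cm [ 0.09 -0.01  2.25] twist -0.0 q7 -0.1 pos [0.7728 0.0286 0.1143] yaw 79.06 t 8.15 F [ 0.1  0.6 -0.3]
```

Call:
move_arm(
  gripper=[0, 0, 0, 0, 0, 0],
  linear=[
    [0.1, 0, 0.7],
    [0, 0, 0.7],
    [0, 0, 0.4],
    [0, 0, 0.2],
    [0, 0, 0.1],
    [0, 0, 0],
  ],
  twist=[0, 0, 0, 0, 0, 0],
)

```text
clock: 8.75
position: [0.7724, 0.0296, 0.0923]
tool_rot: [-3.142, 0.0, 1.38]
force: [0.6, -0.4, -1.6]
grip_width: 0.0087
finger_force: 78.3
```

Run:
```python
from fit import *
plan([.7729,.0295,.0918],79.1)
s=prep(grab('scene','scene1'));d=prep(grab('side','side1'))
z=.083
def rect(x0,x1,h):return np.vstack([np.c_[(x0+x1)/2+t*(x1-x0)/2,0*t+h,0*t+z],np.c_[0*t+x1,t*h,0*t+z],np.c_[(x0+x1)/2+t*(x1-x0)/2,0*t-h,0*t+z],np.c_[0*t+x0,t*h,0*t+z]])
M=rect(-.075,.094,.075)
for n,I in(('s',[s]),('d',[d]),('sd',[s,d])):
    x,v=fit(I,M,[.686,.046,-.19]);print(n,x.round(4),np.degrees(x[2]).round(2),round(v,2))
```

```text
shift cm [-0.    0.05  0.05] twist -0.1 q7 -0.1 pos [0.7724 0.0296 0.0923] yaw 79.05 t 8.75 F [ 0.6 -0.4 -1.6]
s [ 0.6889  0.0472 -0.1447] -8.29 -6.02
d [ 0.6769  0.0442 -0.13  ] -7.45 -6.8
sd [ 0.6869  0.0429 -0.1867] -10.7 -12.38
```

Call:
move_arm(
  gripper=[0, 0, 0, 0, 0, 0],
  linear=[
    [0, 0, 0.1],
    [0, 0, 0.1],
    [0, 0, 0.1],
    [0, 0, 0.1],
    [0, 0, 0],
    [0, 0, 0],
  ],
  twist=[0, 0, 0, 0, 0, 0],
)

```text
clock: 9.45
position: [0.7733, 0.0296, 0.0915]
tool_rot: [3.139, -0.001, 1.38]
force: [-8.4, 0.1, 28.6]
grip_width: 0.0085
finger_force: 83.1
```

Call:
move_arm(
  gripper=[0, 0, 0],
  linear=[
    [0, 0, -0.2],
    [0, 0, -0.1],
    [0, 0, 0],
  ],
  twist=[0, 0, 0],
)

```text
clock: 9.75
position: [0.7727, 0.0297, 0.0918]
tool_rot: [3.141, -0.0, 1.38]
force: [-1.3, 0.4, 8.0]
grip_width: 0.0085
finger_force: 79.7
```

Run:
```python
from fit import *
plan([.7729,.0295,.0918],79.1)
s=load('scene0');g=grab('scene','scene2');d=grab('side','side2')
a=cv2.resize(g['img'][190:300,180:310,::-1],None,fx=4,fy=4,interpolation=cv2.INTER_CUBIC)
b=cv2.resize(d['img'][160:250,260:390,::-1],None,fx=4,fy=4,interpolation=cv2.INTER_CUBIC)
# overlay of ideal placed sheet
def dr(f,im,o):
    c,si=np.cos(-.1909),np.sin(-.1909)
    for pts,z,col in(([(-.075,-.075),(.094,-.075),(.094,.075),(-.075,.075)],.083,(255,0,255)),([(.0,.0)],.083,(0,255,0))):
        p=np.array([w2pix(f,[.6855+x*c-y*si,.0463+x*si+y*c,z]) for x,y in pts]); p=((p-o+.5)*4-.5).round().astype(int)
        for i in p: cv2.circle(im,tuple(int(k) for k in i),3,col,1)
dr(g,a,np.array([180,190]));dr(d,b,np.array([260,160]))
h=600-0
cv2.imwrite('pics/chk.png',np.hstack([cv2.resize(a,(390,330)),cv2.resize(b,(410,284*410//410))[:330] if False else cv2.copyMakeBorder(cv2.resize(b,(410,284)),0,46,0,0,cv2.BORDER_CONSTANT)]))
```

```text
shift cm [-0.02  0.03 -0.  ] twist -0.0 q7 -0.1 pos [0.7727 0.0297 0.0918] yaw 79.05 t 9.75 F [-1.3  0.4  8. ]
```

View pics/chk.png

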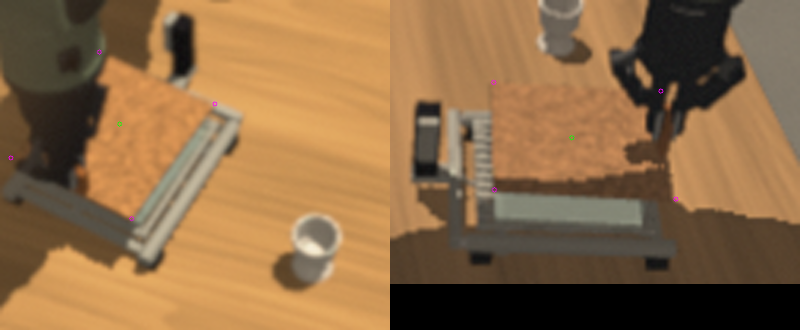

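Overlay check: the sheet's −x corners and +y edge fall on the predicted points (about 2 mm). Releasing, and measuring the plate.

Call:
move_arm(
  gripper=[0.3, 0.5, 0.7, 0.8, 0.8, 0.8, 0.8, 0.8],
  linear=[
    [0, 0, 0],
    [0, 0, 0],
    [0, 0, 0],
    [0, 0, 0],
    [0, 0, -1],
    [0, 0, -3],
    [0, 0, -4],
    [0, 0, -4],
  ],
  twist=[0, 0, 0, 0, 0, 0, 0, 0],
)

```text
clock: 10.65
position: [0.7722, 0.0296, 0.2133]
tool_rot: [3.142, 0.0, 1.38]
force: [1.3, 0.6, 0.0]
grip_width: 0.0686
finger_force: 0.0
```

Run:
```python
from fit import *
s=prep(load('scene0'));d=prep(load('side0'))
a=np.linspace(0,2*np.pi,160)
M=np.c_[.068*np.cos(a),.068*np.sin(a),0*a+.030]
N=np.c_[.013*np.cos(a),.013*np.sin(a),0*a+.071]
for n,I in(('s',[s]),('d',[d]),('sd',[s,d])):
    for nm,m in(('rim',M),('knob',N),('both',np.vstack([M,N]))):
        x,v=fit(I,m,[.442,-.3225,0],(.012,.012,.001));print(n,nm,x.round(4)[:2],round(v,2))
plan([.442,-.3225,.25],79)
```

```text
s rim [ 0.4396 -0.3297] -11.17
s knob [ 0.454  -0.3119] -11.95
s both [ 0.439 -0.33 ] -10.81
d rim [ 0.4412 -0.3243] -11.8
d knob [ 0.4396 -0.3332] -10.99
d both [ 0.4409 -0.3249] -11.15
sd rim [ 0.4413 -0.3257] -22.64
sd knob [ 0.4385 -0.3251] -20.85
sd both [ 0.4413 -0.3256] -21.69
shift cm [-40.85 -25.72  -3.66] twist 0.0 q7 -0.12 pos [0.7722 0.0296 0.2133] yaw 79.05 t 10.65 F [1.3 0.6 0. ]
```

Call:
move_arm(
  gripper=[0.8, 0.8, 0.8, 0.8, 0.8, 0.8, 0.8, 0.8],
  linear=[
    [-2, -1, -1],
    [-3.6, -1.8, -1],
    [-3.6, -1.8, 0],
    [-3.6, -1.8, 0],
    [-3.6, -1.8, 0],
    [-3.6, -1.8, 0],
    [-3.6, -1.8, 0],
    [-3.6, -1.8, 0],
  ],
  twist=[0, 0, 0, 0, 0, 0, 0, 0],
)

```text
clock: 11.45
position: [0.5861, -0.2127, 0.2322]
tool_rot: [3.141, -0.0, 1.38]
force: [1.4, -0.8, -0.6]
grip_width: 0.0684
finger_force: 0.0
```

Call:
move_arm(
  gripper=[0.8, 0.8, 0.8, 0.8, 0.8, 0.8, 0.8, 0.8],
  linear=[
    [-3.6, -1.8, 0],
    [-3.6, -1.8, 0],
    [-3.6, -1.8, 0],
    [-3.6, -1.8, 0],
    [-3.6, -1.8, 0],
    [-3.6, -1.7, 0],
    [-2, -1, 0],
    [0, 0, 0],
  ],
  twist=[0, 0, 0, 0, 0, 0, 0, 0],
)

```text
clock: 12.25
position: [0.4247, -0.4241, 0.2323]
tool_rot: [3.141, 0.002, 1.375]
force: [-0.7, 0.5, 0.7]
grip_width: 0.0681
finger_force: 0.0
```

Run:
```python
from fit import *
plan([.4413,-.3256,.023],79)
f=grab('wrist','w4');w=prep(f);sc=prep(grab('scene','scene3'));d=prep(load('side0'))
print(w2pix(f,[.4413,-.3256,.07]))
a=np.linspace(0,2*np.pi,160)
M=np.c_[.068*np.cos(a),.068*np.sin(a),0*a+.030]
N=np.c_[.013*np.cos(a),.013*np.sin(a),0*a+.071]
for nm,m in(('rim',M),('knob',N),('both',np.vstack([M,N]))):
    x,v=fit([w],m,[.4413,-.3256,0],(.012,.012,.001));print(nm,x.round(4)[:2],round(v,2))
# black knob blob
hsv=f['img'].max(2)<50
u,v=w2pix(f,[.4413,-.3256,.071]);u,v=int(u),int(v)
ys,xs=np.nonzero(hsv[max(0,v-25):v+25,u-25:u+25]);print(u,v,xs.mean()+u-25,ys.mean()+max(0,v-25),xs.min()+u-25,xs.max()+u-25,ys.min()+v-25,ys.max()+v-25,len(xs))
# sheet after release
z=.083
def rect(x0,x1,h):return np.vstack([np.c_[(x0+x1)/2+t*(x1-x0)/2,0*t+h,0*t+z],np.c_[0*t+x1,t*h,0*t+z],np.c_[(x0+x1)/2+t*(x1-x0)/2,0*t-h,0*t+z],np.c_[0*t+x0,t*h,0*t+z]])
d3=prep(grab('side','side3'))
for n,I in(('s',[sc]),('d',[d3]),('sd',[sc,d3])):
    x,v=fit(I,rect(-.075,.094,.075),[.686,.046,-.19]);print(n,x.round(4),np.degrees(x[2]).round(2),round(v,2))
```

```text
shift cm [10.02 -0.3  20.92] twist -0.2 q7 0.71 pos [ 0.4247 -0.4241  0.2323] yaw 78.76 t 12.25 F [-0.7  0.5  0.7]
[252.84390279  71.92845517]
rim [ 0.4417 -0.3254] -9.79
knob [ 0.4417 -0.3266] -12.0
both [ 0.4417 -0.3254] -10.83
252 71 253.1012658227848 71.90928270042194 242 265 59 84 474
s [ 0.687   0.0502 -0.2362] -13.53 -4.95
d [ 0.6881  0.0487 -0.2266] -12.98 -5.99
sd [ 0.6873  0.0498 -0.2368] -13.57 -10.84
```

Run:
```python
from fit import *
out=[]
for n,(u0,v0) in(('scene3',(180,200)),('side3',(272,160))):
    f=load(n);im=cv2.resize(f['img'][v0:v0+90,u0:u0+115,::-1],None,fx=3.45,fy=3.45,interpolation=cv2.INTER_CUBIC)
    im=cv2.resize(f['img'][v0:v0+100,u0:u0+115,::-1],None,fx=3.45,fy=3.45,interpolation=cv2.INTER_CUBIC);cl=im.copy()
    for (x,y,a),col in(((.6855,.0463,-.1909),(255,0,255)),((.6873,.0498,-.2368),(0,255,0))):
        c,s=np.cos(a),np.sin(a)
        p=np.array([w2pix(f,[x+i*c-j*s,y+i*s+j*c,.083]) for i,j in[(-.075,-.075),(.094,-.075),(.094,.075),(-.075,.075)]])
        cv2.polylines(im,[((p-[u0,v0]+.5)*3.45-.5).round().astype(int)],True,col,1)
    out.append(np.hstack([cl,im]))
cv2.imwrite('pics/chk2.png',cv2.resize(np.vstack(out),None,fx=.86,fy=.86))
```

```text
(no output)
```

View pics/chk2.png

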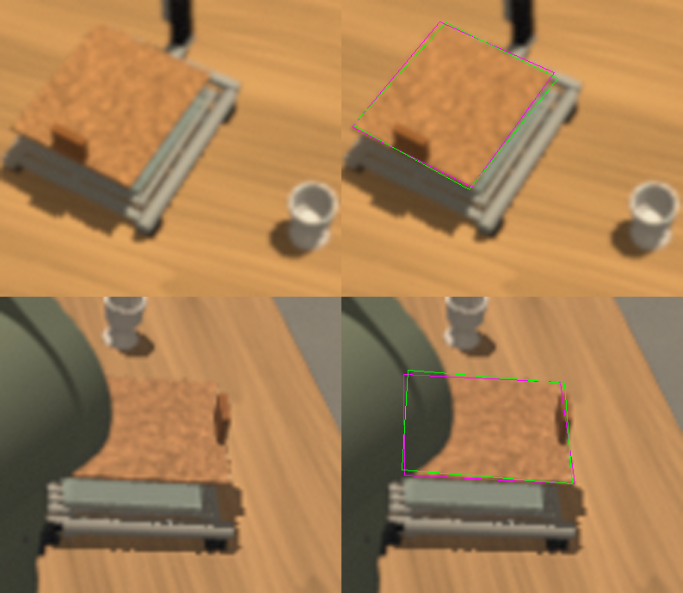

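Both fixed views show the sheet on the dish within a line's width of the ideal (magenta) outline. Now the plate.

Call:
move_arm(
  gripper=[0.8, 0.8, 0.8, 0.8, 0.8, 0.8, 0.8, 0.8],
  linear=[
    [3, -0.1, 0],
    [4, -0.1, 0],
    [3, -0.1, 3],
    [0, 0, 4],
    [0, 0, 4],
    [0, 0, 4],
    [0, 0, 2],
    [0, 0, 0],
  ],
  twist=[0, 0, 0, 0, 0, 0, 0, 0],
  squeeze=60,
)

```text
clock: 13.2
position: [0.443, -0.3204, 0.0591]
tool_rot: [-3.138, -0.002, 1.381]
force: [-0.2, -0.3, 0.1]
grip_width: 0.0682
finger_force: 0.0
```

```bash
python3 -c "
from h import *
plan([.4417,-.3257,.043])"
```

```text
shift cm [-0.55 -0.03  1.61] twist 0 q7 0.65 pos [ 0.443  -0.3204  0.0591] yaw 79.15 t 13.2 F [-0.2 -0.3  0.1]
```

Call:
move_arm(
  gripper=[0.8, 0.8, 0.8, 0, 0, 0, 0, 0],
  linear=[
    [-0.5, 0, 1],
    [0, 0, 0.5],
    [0, 0, 0],
    [0, 0, 0],
    [0, 0, 0],
    [0, 0, 0],
    [0, 0, 0],
    [0, 0, 0],
  ],
  twist=[0, 0, 0, 0, 0, 0, 0, 0],
)

```text
clock: 14.0
position: [0.4428, -0.3272, 0.0469]
tool_rot: [3.141, 0.0, 1.38]
force: [-1.3, 1.1, 9.1]
grip_width: 0.0244
finger_force: 58.4
```

Call:
move_arm(
  gripper=[0, 0, 0, 0, 0, 0, 0, 0],
  linear=[
    [0, 0, 0],
    [0, 0, 0],
    [0, 0, -0.5],
    [0, 0, -1],
    [0, 0, -2],
    [0, 0, -3],
    [0, 0, -4],
    [0, 0, -4],
  ],
  twist=[0, 0, 0, 0, 0, 0, 0, 0],
)

```text
clock: 14.8
position: [0.4421, -0.327, 0.1933]
tool_rot: [-3.141, -0.0, 1.379]
force: [0.5, 0.7, -2.9]
grip_width: 0.0242
finger_force: 59.2
```

```bash
python3 -c "
from h import *
plan([.6855,.0463,.16])"
```

```text
shift cm [41.28 16.8   3.32] twist 0 q7 0.57 pos [ 0.4421 -0.327   0.1933] yaw 79.03 t 14.8 F [ 0.5  0.7 -2.9]
```

Call:
move_arm(
  gripper=[0, 0, 0, 0, 0, 0, 0, 0],
  linear=[
    [1, 0.4, -1],
    [2, 0.8, -1],
    [3, 1.23, 0],
    [3, 1.23, 0],
    [3, 1.23, 0],
    [3, 1.23, 0],
    [3, 1.23, 0],
    [3, 1.23, 0],
  ],
  twist=[0, 0, 0, 0, 0, 0, 0, 0],
)

```text
clock: 15.6
position: [0.5671, -0.1355, 0.2112]
tool_rot: [-3.141, -0.0, 1.38]
force: [0.2, -0.6, -3.3]
grip_width: 0.0241
finger_force: 59.4
```

Call:
move_arm(
  gripper=[0, 0, 0, 0, 0, 0, 0, 0],
  linear=[
    [3, 1.23, 0],
    [3, 1.23, 0],
    [3, 1.23, 0],
    [3, 1.23, 0],
    [3, 1.23, 0],
    [2.5, 1, 0],
    [1, 0.4, 0],
    [0, 0, 0],
  ],
  twist=[0, 0, 0, 0, 0, 0, 0, 0],
)

```text
clock: 16.4
position: [0.6759, 0.0318, 0.2106]
tool_rot: [-3.141, 0.0, 1.382]
force: [-0.8, -0.8, -3.3]
grip_width: 0.0239
finger_force: 59.4
```

Run:
```python
from fit import *
plan([.6852,.0449,.135])
f=grab('wrist','w5')
# held plate & sheet pose from fixed cams
s=prep(grab('scene','scene4'));d=prep(grab('side','side4'));w=prep(f)
o=monitor.observe();p=o['position'];zb=p[2]-.0469
a=np.linspace(0,2*np.pi,160)
M=np.c_[.068*np.cos(a),.068*np.sin(a),0*a+.030+zb]
for n,I in(('s',[s]),('d',[d]),('sd',[s,d])):
    x,v=fit(I,M,[p[0],p[1],0],(.01,.01,.001));print('plate-tcp',n,(x[:2]-p[:2]).round(4),round(v,2))
z=.083
def side(i,j,k,l):return np.c_[i+(k-i)*(t+1)/2,j+(l-j)*(t+1)/2,0*t+z]
m=.0855; A=side(-.075,.075,.094,.075);B=side(.094,-.075,.094,.075);C_=side(-.075,-.075,.094,-.075);E=side(-.075,-.075,-.075,.075)
for n,I in(('s',[s]),('d',[d]),('w',[w])):
    x,v=fit(I,np.vstack([A,B,C_,E]),[.6855,.0463,-.19],(.012,.012,.07));print('sheet',n,x.round(4),round(v,2), 'ideal',round(score([.6855,.0463,-.19],I,np.vstack([A,B,C_,E])),2))
```

```text
shift cm [1.47 0.67 7.56] twist 0 q7 -0.12 pos [0.6759 0.0318 0.2106] yaw 79.17 t 16.4 F [-0.8 -0.8 -3.3]
plate-tcp s [0.0033 0.0043] -8.7
plate-tcp d [-0.0014 -0.0002] -9.73
plate-tcp sd [-0.0001  0.002 ] -18.17
sheet s [ 0.6843  0.0509 -0.2552] -5.38 ideal -4.49
sheet d [ 0.6768  0.0403 -0.1826] -7.5 ideal -6.49
sheet w [ 0.688   0.0583 -0.1666] -6.54 ideal -4.18
```

Run:
```python
from fit import *
z=.083;T=np.linspace(0,1,30)
def seg(i,j,k,l):return np.c_[i+(k-i)*T,j+(l-j)*T,0*T+z]
for n in('scene3','side3'):
    I=[prep(load(n))]
    for nm,(a,b),ax in(('+y x-half',((-.065,.075),(.0,.075)),1),('+y x+half',((.015,.075),(.085,.075)),1),('-y x-half',((-.03,-.075),(.02,-.075)),1),('-y x+half',((.03,-.075),(.085,-.075)),1),('-x +y',((-.075,.01),(-.075,.065)),0),('-x -y',((-.075,-.065),(-.075,-.01)),0),('+x +y',((.094,.03),(.094,.07)),0),('+x -y',((.094,-.07),(.094,-.03)),0)):
        r=[]
        for o in np.arange(-.010,.0101,.0005):
            P=seg(*a,*b);P[:,ax]+=o;r.append(-score([.6855,.0463,-.1909],I,P))
        r=np.array(r);k=np.argsort(r)[::-1][:1]
        loc=[(round((i-20)*.5,1),round(r[i],1)) for i in range(1,40) if r[i]>r[i-1] and r[i]>=r[i+1]]
        print(n,nm,loc)
```

```text
scene3 +y x-half [(-4.0, np.float64(4.0)), (6.0, np.float64(4.8))]
scene3 +y x+half [(-4.5, np.float64(2.4)), (3.5, np.float64(3.6)), (9.0, np.float64(2.4))]
scene3 -y x-half [(-4.0, np.float64(1.5)), (0.5, np.float64(1.3)), (1.5, np.float64(1.3))]
scene3 -y x+half [(-1.5, np.float64(2.3)), (5.0, np.float64(2.0))]
scene3 -x +y [(-3.5, np.float64(4.6)), (2.5, np.float64(5.4))]
scene3 -x -y [(0.5, np.float64(2.6))]
scene3 +x +y [(-4.0, np.float64(12.0))]
scene3 +x -y [(-2.0, np.float64(11.4))]
side3 +y x-half [(3.0, np.float64(3.5))]
side3 +y x+half [(1.0, np.float64(3.6))]
side3 -y x-half [(-8.5, np.float64(10.0)), (3.0, np.float64(10.9))]
side3 -y x+half [(-5.5, np.float64(7.7)), (2.5, np.float64(11.3))]
side3 -x +y [(5.0, np.float64(3.6))]
side3 -x -y [(-2.0, np.float64(0.2)), (1.0, np.float64(0.2)), (4.0, np.float64(0.2))]
side3 +x +y [(-7.0, np.float64(7.4)), (6.0, np.float64(8.2))]
side3 +x -y [(-1.0, np.float64(6.0)), (8.0, np.float64(1.5))]
```

```bash
python3 -c "
from h import *
plan([.685,.0458,.130])"
```

```text
shift cm [1.89 0.62 8.13] twist 0 q7 -0.12 pos [0.6753 0.0285 0.2114] yaw 78.96 t 16.55 F [-0.7 -1.  -3.3]
```

Call:
move_arm(
  gripper=[0, 0, 0, 0, 0, 0, 0, 0],
  linear=[
    [0.8, 0.3, 0],
    [0.7, 0.3, 1],
    [0, 0, 2],
    [0, 0, 2],
    [0, 0, 1.5],
    [0, 0, 0.5],
    [0, 0, 0],
    [0, 0, 0],
  ],
  twist=[0, 0, 0, 0, 0, 0, 0, 0],
)

```text
clock: 17.35
position: [0.6851, 0.0435, 0.142]
tool_rot: [3.141, -0.0, 1.38]
force: [-0.5, 0.4, -2.5]
grip_width: 0.024
finger_force: 59.4
```

```bash
python3 -c "
from h import *
plan([.685,.0458,.130])"
```

```text
shift cm [ 0.22 -0.06  1.2 ] twist 0 q7 -0.11 pos [0.6851 0.0435 0.142 ] yaw 79.04 t 17.35 F [-0.5  0.4 -2.5]
```

Call:
move_arm(
  gripper=[0, 0, 0, 0, 0, 0],
  linear=[
    [0.2, 0, 0.4],
    [0, 0, 0.3],
    [0, 0, 0.2],
    [0, 0, 0.1],
    [0, 0, 0],
    [0, 0, 0],
  ],
  twist=[0, 0, 0, 0, 0, 0],
)

```text
clock: 17.95
position: [0.6851, 0.0455, 0.1314]
tool_rot: [3.142, 0.0, 1.38]
force: [-0.4, 0.2, -2.5]
grip_width: 0.024
finger_force: 59.4
```

Call:
move_arm(
  gripper=[0, 0, 0],
  linear=[
    [0, 0, 0.1],
    [0, 0, 0],
    [0, 0, 0],
  ],
  twist=[0, 0, 0],
)

```text
clock: 18.25
position: [0.6851, 0.0455, 0.1303]
tool_rot: [-3.142, 0.0, 1.38]
force: [-0.3, 0.4, -3.3]
grip_width: 0.024
finger_force: 59.4
```

Call:
move_arm(
  gripper=[0, 0, 0],
  linear=[
    [0, 0, 0.1],
    [0, 0, 0],
    [0, 0, 0],
  ],
  twist=[0, 0, 0],
)

```text
clock: 18.55
position: [0.6852, 0.0456, 0.13]
tool_rot: [3.141, -0.0, 1.38]
force: [-4.7, 0.2, 6.9]
grip_width: 0.0239
finger_force: 60.6
```

Call:
move_arm(
  gripper=[0, 0, 0],
  linear=[
    [0, 0, 0.05],
    [0, 0, 0],
    [0, 0, 0],
  ],
  twist=[0, 0, 0],
)

```text
clock: 18.85
position: [0.6852, 0.0455, 0.1299]
tool_rot: [3.141, -0.0, 1.38]
force: [-6.0, 0.4, 12.3]
grip_width: 0.0239
finger_force: 61.0
```

Call:
move_arm(
  gripper=[0, 0, 0.5, 0.6, 0.7, 0.7, 0.7, 0.7],
  linear=[
    [0, 0, -0.15],
    [0, 0, 0],
    [0, 0, 0],
    [0, 0, 0],
    [0, 0, 0],
    [0, 0, -1],
    [0, 0, -3],
    [0, 0, -4],
  ],
  twist=[0, 0, 0, 0, 0, 0, 0, 0],
)

```text
clock: 19.65
position: [0.6843, 0.0455, 0.2105]
tool_rot: [-3.139, 0.001, 1.38]
force: [0.9, -0.5, 1.3]
grip_width: 0.0597
finger_force: 0.0
```

```bash
python3 -c "
from h import *
plan([.59,-.07,.27])"
```

```text
shift cm [-13.14  -7.08  -5.92] twist 0 q7 -0.14 pos [0.6843 0.0455 0.2105] yaw 79.05 t 19.65 F [ 0.9 -0.5  1.3]
```

Call:
move_arm(
  gripper=[0.7, 0.7, 0.7, 0.7, 0.7, 0.7, 0.7],
  linear=[
    [-1, -0.5, -3],
    [-3, -1.6, -2],
    [-3, -1.6, -1],
    [-3, -1.6, 0],
    [-2.5, -1.3, 0],
    [-0.6, -0.5, 0],
    [0, 0, 0],
  ],
  twist=[0, 0, 0, 0, 0, 0, 0],
)

```text
clock: 20.35
position: [0.5902, -0.0704, 0.2713]
tool_rot: [3.141, -0.0, 1.378]
force: [-0.0, 0.4, -0.2]
grip_width: 0.0599
finger_force: 0.0
```

Run:
```python
from fit import *
plan([.59,-.07,.27])
f=grab('wrist','w6');w=prep(f);s=prep(grab('scene','scene5'));d=prep(grab('side','side5'))
a=np.linspace(0,2*np.pi,160)
M=np.vstack([np.c_[.068*np.cos(a),.068*np.sin(a),0*a+.113],np.c_[.013*np.cos(a),.013*np.sin(a),0*a+.154]])
for n,I in(('w',[w]),('s',[s]),('d',[d]),('sd',[s,d])):
    x,v=fit(I,M,[.685,.047,0],(.012,.012,.001));print('plate',n,x[:2].round(4),round(v,2))
z=.083;T=np.linspace(0,1,40)
def seg(i,j,k,l,z=z):return np.c_[i+(k-i)*T,j+(l-j)*T,0*T+z]
R=np.vstack([seg(-.075,.075,.094,.075),seg(.094,-.075,.094,.075),seg(-.075,-.075,.094,-.075),seg(-.075,-.075,-.075,.075)])
for n,I in(('w',[w]),('s',[s]),('d',[d]),('ws',[w,s]),('wsd',[w,s,d])):
    x,v=fit(I,R,[.6855,.0463,-.19],(.012,.012,.07));print('sheet',n,x.round(4),np.degrees(x[2]).round(1),round(v,2))
# handle top outline, post 26x20 centred about rack x=-.135; post +y face at y=+.010+c. 
H=np.vstack([seg(-.013,.01,.013,.01,.115),seg(.013,-.01,.013,.01,.115),seg(-.013,-.01,.013,-.01,.115),seg(-.013,-.01,-.013,.01,.115)])
for n,I in(('w',[w]),('s0',[prep(load('scene0'))]),('d0',[prep(load('side0'))]),('s0d0',[prep(load('scene0')),prep(load('side0'))])):
    x,v=fit(I,H,[.548,.071,-.16],(.012,.012,.08));print('post',n,x.round(4),round(v,2))
print(w2pix(f,[.548,.071,.115])*1.5625,w2pix(f,[.685,.046,.083])*1.5625)
cv2.imwrite('pics/w6b.png',cv2.resize(f['img'][:,:,::-1],(800,600),interpolation=cv2.INTER_CUBIC))
```

```text
shift cm [ 0.03 -0.02  0.13] twist 0 q7 0.02 pos [ 0.5902 -0.0704  0.2713] yaw 78.96 t 20.35 F [-0.   0.4 -0.2]
plate w [0.6848 0.0467] -8.63
plate s [0.6879 0.0465] -11.15
plate d [0.685  0.0466] -10.85
plate sd [0.685  0.0466] -21.99
sheet w [ 0.6737  0.0483 -0.1765] -10.1 -5.86
sheet s [ 0.6854  0.0509 -0.2362] -13.5 -6.41
sheet d [ 0.6919  0.0546 -0.26  ] -14.9 -6.64
sheet ws [ 0.6835  0.0422 -0.1945] -11.1 -11.14
sheet wsd [ 0.6834  0.041  -0.1845] -10.6 -16.52
post w [ 0.5491  0.0693 -0.24  ] -9.96
post s0 [ 0.5493  0.0718 -0.08  ] -10.47
post d0 [ 0.5469  0.0687 -0.2399] -11.75
post s0d0 [ 0.5479  0.0706 -0.08  ] -22.04
[284.40070949  58.51516276] [507.08941568  64.86839975]
```

```bash
python3 -c "
from h import *
plan([.548,.0688,.20],170.75)"
```

```text
shift cm [12.66 -6.83  7.04] twist -91.6 q7 0.02 pos [ 0.5912 -0.0684  0.2704] yaw 79.13 t 20.5 F [ 1.2  0.5 -0.8]
```

Call:
move_arm(
  gripper=[1, 1, 1, 1, 1, 1, 1, 1],
  linear=[
    [1, -0.5, 0],
    [3, -1, 0],
    [3, -1.5, 0],
    [3, -2, 0],
    [2, -1, 0],
    [0.8, -0.8, 0],
    [0, 0, 0],
    [0, 0, 0],
  ],
  twist=[0, 0, 0, 0, 0, 0, -8, -8],
)

```text
clock: 21.3
position: [0.5479, 0.0697, 0.2703]
tool_rot: [-3.142, 0.0, 1.665]
force: [0.4, -0.0, 0.4]
grip_width: 0.0857
finger_force: 0.0
```

Call:
move_arm(
  gripper=[1, 1, 1, 1, 1, 1, 1, 1],
  linear=[
    [0, 0, 0],
    [0, 0, 0],
    [0, 0, 0],
    [0, 0, 0],
    [0, 0, 0],
    [0, 0, 0],
    [0, 0, 0],
    [0, 0, 0],
  ],
  twist=[-8, -8, -8, -8, -8, -8, -8, -8],
)

```text
clock: 22.1
position: [0.548, 0.069, 0.2702]
tool_rot: [-3.141, -0.0, 2.782]
force: [-0.2, 0.2, 1.0]
grip_width: 0.0856
finger_force: 0.0
```

Call:
move_arm(
  gripper=[1, 1, 1, 1],
  linear=[
    [0, 0, 0],
    [0, 0, 0],
    [0, 0, 0],
    [0, 0, 0],
  ],
  twist=[-8, -3.8, 0, 0],
)

```text
clock: 22.5
position: [0.548, 0.069, 0.2702]
tool_rot: [-3.141, -0.0, 2.979]
force: [0.0, -0.3, 0.0]
grip_width: 0.0854
finger_force: 0.0
```

```bash
python3 -c "
from h import *
plan([.548,.0688,.071],170.75)"
```

```text
shift cm [-0.000e+00 -1.000e-02  1.992e+01] twist -0.0 q7 1.2 pos [0.548  0.069  0.2702] yaw 170.7 t 22.5 F [ 0.  -0.3  0. ]
```

Call:
move_arm(
  gripper=[1, 1, 1, 1, 1, 1, 1, 1],
  linear=[
    [0, 0, 3],
    [0, 0, 4],
    [0, 0, 4],
    [0, 0, 3],
    [0, 0, 3],
    [0, 0, 2],
    [0, 0, 0.9],
    [0, 0, 0],
  ],
  twist=[0, 0, 0, 0, 0, 0, 0, 0],
  squeeze=60,
)

```text
clock: 23.3
position: [0.5476, 0.069, 0.0705]
tool_rot: [-3.141, -0.001, 2.981]
force: [-0.9, 0.3, 0.5]
grip_width: 0.0857
finger_force: 0.0
```

Call:
move_arm(
  gripper=[0, 0, 0, 0, 0, 0, 0, 0],
  linear=[
    [0, 0, 0],
    [0, 0, 0],
    [0, 0, 0],
    [0, 0, 0],
    [0, 0, 0],
    [0, 0, 0],
    [0, 0, 0],
    [0, 0, 0],
  ],
  twist=[0, 0, 0, 0, 0, 0, 0, 0],
)

```text
clock: 24.1
position: [0.5484, 0.0692, 0.0721]
tool_rot: [3.141, 0.001, 2.981]
force: [-2.5, 0.9, 10.5]
grip_width: 0.0213
finger_force: 62.0
```

Call:
move_arm(
  gripper=[0, 0, 0, 0, 0, 0, 0, 0],
  linear=[
    [0, 0, -0.05],
    [0.1, 0, 0],
    [0.2, 0, 0],
    [0.3, 0, 0],
    [0.4, 0, 0],
    [0.4, 0, 0],
    [0.4, 0, 0],
    [0.4, 0, 0],
  ],
  twist=[0, 0, 0, 0, 0, 0, 0, 0],
)

```text
clock: 24.9
position: [0.5266, 0.0727, 0.0722]
tool_rot: [3.141, 0.001, 2.982]
force: [4.1, 1.4, 4.7]
grip_width: 0.0211
finger_force: 62.6
```

Call:
move_arm(
  gripper=[0, 0, 0, 0, 0, 0, 0, 0],
  linear=[
    [0.4, 0, 0],
    [0.4, 0, 0],
    [0.4, 0, 0],
    [0.4, 0, 0],
    [0.4, 0, 0],
    [0.4, 0, 0],
    [0.4, 0, 0],
    [0.4, 0, 0],
  ],
  twist=[0, 0, 0, 0, 0, 0, 0, 0],
)

```text
clock: 25.7
position: [0.4952, 0.078, 0.0721]
tool_rot: [3.141, 0.001, 2.982]
force: [6.1, 3.4, 4.4]
grip_width: 0.0211
finger_force: 63.0
```

Call:
move_arm(
  gripper=[0, 0, 0, 0, 0, 0, 0, 0],
  linear=[
    [0.4, 0, 0],
    [0.4, 0, 0],
    [0.4, 0, 0],
    [0.4, 0, 0],
    [0.4, 0, 0],
    [0.4, 0, 0],
    [0.4, 0, 0],
    [0.4, 0, 0],
  ],
  twist=[0, 0, 0, 0, 0, 0, 0, 0],
)

```text
clock: 26.5
position: [0.4638, 0.0832, 0.0721]
tool_rot: [3.141, 0.002, 2.982]
force: [7.3, 4.0, 3.2]
grip_width: 0.0214
finger_force: 63.2
```

Call:
move_arm(
  gripper=[0, 0, 0, 0, 0, 0],
  linear=[
    [0.3, 0, 0],
    [0.2, 0, 0],
    [0.1, 0, 0],
    [0.1, 0, 0],
    [0, 0, 0],
    [0, 0, 0],
  ],
  twist=[0, 0, 0, 0, 0, 0],
)

```text
clock: 27.1
position: [0.457, 0.0843, 0.0721]
tool_rot: [3.141, 0.002, 2.982]
force: [6.0, 4.2, 3.2]
grip_width: 0.0208
finger_force: 63.3
```

```bash
python3 -c "
from h import *
plan([.548,.069,.072])"
```

```text
shift cm [-9.23 -0.06  0.03] twist 0 q7 1.13 pos [0.457  0.0843 0.0721] yaw 170.85 t 27.1 F [6.  4.2 3.2]
```

Travelled about 92.6 mm. Easing on to the hard stop.

Call:
move_arm(
  gripper=[0, 0, 0, 0, 0],
  linear=[
    [0.1, 0, 0],
    [0.1, 0, 0],
    [0.05, 0, 0],
    [0, 0, 0],
    [0, 0, 0],
  ],
  twist=[0, 0, 0, 0, 0],
)

```text
clock: 27.6
position: [0.4546, 0.0847, 0.0721]
tool_rot: [3.14, 0.002, 2.982]
force: [7.4, 3.5, 3.0]
grip_width: 0.0214
finger_force: 63.3
```

Call:
move_arm(
  gripper=[0, 0, 0, 0],
  linear=[
    [0.1, 0, 0],
    [0, 0, 0],
    [0, 0, 0],
    [0, 0, 0],
  ],
  twist=[0, 0, 0, 0],
)

```text
clock: 28.0
position: [0.4545, 0.0848, 0.0722]
tool_rot: [3.14, 0.003, 2.981]
force: [13.5, 2.9, -3.8]
grip_width: 0.0209
finger_force: 62.6
```

Run:
```python
from fit import *
s=prep(grab('scene','scene6'));d=prep(grab('side','side6'))
a=np.linspace(0,2*np.pi,160)
M=np.vstack([np.c_[.068*np.cos(a),.068*np.sin(a),0*a+.113],np.c_[.013*np.cos(a),.013*np.sin(a),0*a+.154]])
for n,I in(('s',[s]),('d',[d]),('sd',[s,d])):
    x,v=fit(I,M,[.591,.062,0],(.015,.015,.001));print('plate',n,x[:2].round(4),round(v,2))
T=np.linspace(0,1,40);seg=lambda i,j,k,l,z=.083:np.c_[i+(k-i)*T,j+(l-j)*T,0*T+z]
R=np.vstack([seg(-.075,.075,.094,.075),seg(.094,-.075,.094,.075),seg(-.075,-.075,.094,-.075),seg(-.075,-.075,-.075,.075)])
x,v=fit([s,d],R,[.592,.0615,-.19],(.015,.015,.08));print('sheet',x.round(4),v.round(2))
plan([.548,.069,.072])
```

```text
plate s [0.5921 0.0622] -10.96
plate d [0.5895 0.0636] -10.25
plate sd [0.5909 0.0628] -21.01
sheet [ 0.5918  0.0591 -0.228 ] -14.74
shift cm [-9.48 -0.06  0.05] twist 0 q7 1.13 pos [0.4546 0.0847 0.0722] yaw 170.83 t 28.1 F [13.3  2.5 -3.7]
```

The stack moved with the tray and is still centred, and the rack is at its stop and held. Handing in.

```bash
python3 -c "
from workcell import bot
print(bot.job_done())"
```

```text
the job is handed in; nothing more can be done
None
```

The job is handed in at 28 s: sheet on the dish, plate on the cork, and the rack held squeezed at its second stop; the plate measured within about 1 mm of centre, but the sheet's position (a few mm) and squareness (a couple of degrees) are less certain.

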